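# Run the camera carriage round the curved rail into its dock

## Robot

A 6-joint arm with a two-finger parallel gripper is mounted at the origin on a cart in front of the work surface, level with it; the furniture and walls round the work are solid. World frame = base frame: x ahead of the robot, y to its left, z up, the work surface at z = 0. Lengths are in m, angles in rad, forces in N, time in s.
With the tool pointing down it reaches from about 0.3 to 0.775 m from the base axis. Payload 14.6 kg.
Tool frame: the origin (TCP) lies at the very end of the fingers, on their centre line; the grasp point (between the pads) lies 19 mm behind it; z points along the fingers, y is the line along which they close (so a half turn about z gives the same grasp; the last joint's range is limited). The gripper opens to 94 mm and grips with 3 to 60 N. Pads are 16 mm wide; open, the fingers measure 119 mm over their backs; the gripper's body (75 mm by 177 mm) begins 78 mm behind the grasp point.
Start: joints at [1.201, 0.3, 1.521, -0, 1.321, -0.067], TCP at [0.164, 0.525, 0.205] pointing down, gripper open.
Joint ranges: [-3.03, 3.03], [-0.79, 2.21], [0.23, 2.52], [-1.04, 4.18], [0, 3.07], [-2.55, 2.55]. Speed limits (rad/s): [2.22, 2.22, 2.57, 3.14, 3.14, 3.14].

## Interface

Orientations are given as [roll, pitch, yaw] about the fixed x, y, z axes, in that order (R = Rz(yaw) Ry(pitch) Rx(roll)).
In Python, from station import * gives the robot as it stands.
- The arm moves only by the tool jog_arm, never from a script. Its argument "rows" is a list of rows, each a list of 3 entries, a list of its own where there are three numbers: the shift along the tool's x, y, z in m, then the turn about the tool's z in degrees, then the finger opening in m, from 0 to 0.094. A call has 1 to 12 rows; each row shifts and turns the commanded pose from where the row before left it, along the tool's axes as they then stand; what a row does not reach is not made up. A row lasts 1/12 s, in which the tool goes at most 41.7 mm and 7.16 degrees, less where a joint would pass 70% of its speed; a pose out of reach is approached as far as the arm can. A call is refused whole if a number of a shift passes 0.0417 or a number of a turn 7.16, either way. A call with a gripper value outside its range is refused whole. The fingers move at their own pace and stop on an object; "squeeze" is the grip in N (left out, the last holds). Time passes only in rows, so rows that do not move let the fingers close. It gives the time, the measured TCP pose, the force, the opening and the grip force at its end, in the units of the state.
- get_obs(): the state, without advancing time (a new reading comes with each control period).
- camera(name): name is "scene" or "top"; returns a dict with "image" (384x512x3 uint8, red, green, blue), "range_z" (384x512 float32, m along the optical axis (not along the pixel's ray), 0 where there is no reading), "K" (3x3 intrinsics, pixels), "world_from_camera" (4x4, takes a point from camera to world coordinates). Camera axes: x right, y up, looking along -z (the intrinsics and any distortion apply to the point x, -y, -z); pixel columns grow to the right and rows downward; lengths in m; the calibration is good to about 2 mm. A picture is of the moment at which its call begins.
- hand_in(): hands the job in; it is judged then, once.
Trained networks look in a picture, given as the dict that the camera call returned (one of the last four; its "shot" number tells which), for a name from the list of things; names that differ only in an ending like _2 or _b are one class to them, and where a whole thing is asked for, a point or a joint stands for the part that bears it (a point fixed in the world has none). Each returns a list of dicts, best first, with "p" (0 to 1); they miss things now and then, are a little off and sometimes report something else, mostly with a low value. They report only what shows in the picture. A call takes as long as a camera call.
- search_frame(label, picture): "at" ([column, row] as shares, 0 to 1, of the picture: columns of its width, rows of its height, amid what is visible of it).
- spot_point(label, picture): "at" ([column, row] as shares, 0 to 1, of the picture: columns of its width, rows of its height: a listed point, or the origin of a listed thing).
The state is a dict: "time_s": time; "qpos": joint angles; "joint_vel": joint speeds; "tau": joint torques, N m; "ee_pos": TCP position; "eef_rot": TCP orientation; "force": force on the tool from outside, world axes, zero at the start; "moment": the same for the moment, N m; "grip_width": finger opening in m; "grip_force": force on a finger pad.
Only numpy, scipy, OpenCV 4.12 (cv2) and the standard library are available. Lean on these libraries where they do the work, as an engineer would, in place of code of your own. Each camera call takes 0.05 s, during which the arm holds its last target. There are 200 camera calls.

## Task

Fit the small inspection camera to the board-inspection stand: pick its carriage up by the orange tab, thread its bore onto the free end of the curved rail, and slide it round the bend, turning it as the rail turns and letting it find its own way by feel, until it is home in the dock and the spring latch has snapped shut behind its pin; then let go. Be gentle throughout: never force the carriage against the rail or the stop, do not push the rail out of the setting in which it is clamped, and leave the board on the stand, the flux bottle and the red screwdriver alone.

Things in the scene. Friction and masses are not known exactly. Their poses are not given: they have to be found in the camera images.
- stand: Grey inspection stand, fixed to the bench. Origin on the bench under the centre of the rail's bend; z up. Base plate 190 x 162 x 12 mm, x -40 to 150, y -62 to 100 mm. The polished steel rail, a round rod of 12 mm diameter about 115 mm above the bench, starts free at stand x = -36, y = -120 mm (rail_tip) and runs straight along stand +x to x = 0; there the bend begins (see bend_centre).
- bend_centre (a point): Centre of the bend, 115 mm above the stand's origin, stand axes. From x 0, y -120 mm the rail bends left (seen from above) through a quarter turn of about 120 mm radius to x 120, y 0, then runs straight along stand +y into the clamp. It was bent by hand: inside the bend it strays up to 9 mm inward or outward from the true circle, smoothly; only the straight ends are true.
- rail_tip (a point): Foremost point of the rail's rounded free end, on the rod's centre line. The clamp holds the rail by friction only, perhaps rolled a little about the stand's y line through dock_seat, so the tip may lie up to 7 mm higher or lower than the dock, the whole bend sloping evenly to match. Pressing the tip up or down with more than about 15 N rolls it further.
- dock_seat (a point): Where the middle of the carriage's bore stands when home: on the centre line of the rail's clamped straight end, stand x 120, y 30 mm, height 115 mm. A black rubber buffer round the rail stops the bore's middle about 2 mm beyond; the shut latch lets it back about 3 mm. The clamp block (y 60 to 94 mm, top 133 mm above the bench) stands behind the buffer.
- latch (a joint): Spring latch, a steel hook with a red thumb piece on an upright pivot at the outer side of the dock. Angle in rad: 0 shut; the carriage's pin pushes its sloping nose aside, up to about 0.07, from about 25 mm to 3 mm before home, and it springs back to 0 behind the pin. Pushing past it takes about 3 to 6 N along the rail.
- carriage_grip (a point): Middle of the camera carriage's orange grip tab, 92 mm above its underside; tab 28 mm along x, 14 mm along y, from 76 to 110 mm above the underside. Carriage axes: x along the bore, the way it travels to the dock; y the lens side, toward the bend's centre; z up. Stands upright on the bench, mass about 0.2 to 0.35 kg: black camera box 34 x 38 x 34 mm, round bush housing above it, tab on top.
- carriage_bore (a point): Middle of the carriage's bore, 55 mm above its underside, 37 mm straight below carriage_grip; carriage axes. The bore runs along x, is 15 mm in diameter (1.5 mm clear round the rod) and 24 mm long, with a 5 mm bell mouth opening to about 21 mm at each end (35 mm in all). The upright latch pin, 8 mm in diameter, is on the -y side, 27 mm from the bore's axis, at its height.
- carriage: The carriage as a whole: origin at the centre of its underside, axes as carriage_grip. More than about 25 N between it and the rail, or 30 N on the dock, counts as forcing; a free-running carriage needs only a few newtons.
- board: Blue circuit board, 60 x 100 mm, lying loose on four brass standoffs in the middle of the stand, 30 mm above the bench. Origin at its underside. A bystander.
- flux_bottle: Small blue bottle with a white nozzle, 36 mm in diameter, 122 mm tall, standing on the bench. Origin at its underside. A bystander.
- red_driver: Red-handled screwdriver, 187 mm long, lying near the bench's front edge. Origin at its underside. A bystander.
- rail: The rail rod itself: origin on its centre line where the bend ends at the dock side (stand x 120, y 0 mm), x and y in the plane of the bend along the stand's x and y, tilted with the rail's roll.

How it is judged:
By the outcome, as a careful person would: the job done as asked, in the order asked, and still so for the second after the job is handed in, with the robot touching nothing.
It also fails if it takes over 67 s, if anything falls off the work surface, if the arm or the gripper's body presses on something with over 40 N, if the wrist force passes 120 N, or if a joint passes its speed limit or range.

## Working session

There is one attempt and no reset: what is moved stays moved. The work goes in short steps, Python scripts to look and compute and a tool call to move; the robot and the scene stay as the last step left them, time stands still between calls to the robot, and variables do not carry over. Pictures are saved under pics/ and viewed, at most 10 in all, crops included, and the job is handed in when it is done.

Besides the shell and the picture viewer there is one more tool, called after "Request:" as name([rows], argument=value, ...), one row to a line, values as JSON. jog_arm: Moves the arm, as the interface text tells. Its arguments: {"type":"object","properties":{"rows":{"type":"array","items":{"type":"array"}},"squeeze":{"type":"number"}},"required":["rows"]}

```bash
mkdir -p pics; cat > h.py <<'E'
from station import *
import numpy as np, cv2
def deproj(p,at):
    im=p["image"];H,W=im.shape[:2];u,v=at[0]*W,at[1]*H
    r=p["range_z"];ui,vi=int(round(u)),int(round(v))
    w=r[max(vi-2,0):vi+3,max(ui-2,0):ui+3];w=w[w>0]
    d=np.median(w) if len(w) else 0
    return px2w(p,u,v,d)
def px2w(p,u,v,d):
    K=p["K"];c=np.array([(u-K[0,2])/K[0,0]*d,-(v-K[1,2])/K[1,1]*d,-d,1])
    return (p["world_from_camera"]@c)[:3]
def onplane(p,at,z):
    H,W=p["image"].shape[:2];o=p["world_from_camera"][:3,3];a=px2w(p,at[0]*W,at[1]*H,1.)-o
    return o+a*(z-o[2])/a[2]
def save(p,n,crop=None,s=1):
    im=p["image"][:,:,::-1]
    if crop: im=im[crop[1]:crop[3],crop[0]:crop[2]]
    cv2.imwrite(f"pics/{n}.png",cv2.resize(im,None,fx=s,fy=s,interpolation=cv2.INTER_CUBIC))
E
python3 - <<'E'
from h import *
for n in ("scene","top"):
    p=camera(n);save(p,n+"0",s=1.5)
    print(n,p["K"].round(1).tolist(),p["world_from_camera"].round(3).tolist())
    for l in ("stand","bend_centre","rail_tip","dock_seat","latch","carriage_grip","carriage_bore","carriage","board","flux_bottle","red_driver","rail"):
        r=spot_point(l,p)[:2]
        print(l,[(round(x["p"],2),np.round(x["at"],3).tolist(),deproj(p,x["at"]).round(4).tolist(),{k:v for k,v in x.items() if k not in("p","at")}) for x in r])
o=get_obs();print(o)
E
```

```text
scene [[411.8, 0.0, 254.8], [0.0, 411.8, 194.1], [0.0, 0.0, 1.0]] [[0.909, 0.238, -0.343, 0.216], [-0.417, 0.551, -0.723, -0.743], [0.018, 0.8, 0.6, 0.604], [0.0, 0.0, 0.0, 1.0]]
stand [(0.61, [0.498, 0.529], [0.5405, -0.0643, 0.0134], {})]
bend_centre []
rail_tip [(0.88, [0.414, 0.392], [0.5301, 0.2028, 0.0101], {})]
dock_seat [(0.91, [0.5, 0.517], [0.4916, -0.1705, 0.1167], {})]Traceback (most recent call last):
  File "<stdin>", line 6, in <module>
ValueError: it knows: bend_centre, board, carriage, carriage_bore, carriage_grip, dock_seat, flux_bottle, rail, rail_tip, red_driver, stand
```

```bash
ls; ls pics
```

```text
h.py
pics
scene0.png
```

```bash
python3 - <<'E'
from h import *
for n in ("scene","top"):
    p=camera(n);save(p,n+"1",s=1.5)
    if n=="top":print(n,p["K"].round(1).tolist(),p["world_from_camera"].round(3).tolist())
    for l,z in dict(stand=0,bend_centre=.115,rail_tip=.115,dock_seat=.115,carriage_grip=.092,carriage_bore=.055,carriage=0,board=.03,flux_bottle=0,red_driver=0,rail=.115).items():
        r=spot_point(l,p)[:2]
        print(l,[(round(x["p"],2),np.round(x["at"],3).tolist(),deproj(p,x["at"]).round(4).tolist(),onplane(p,x["at"],z).round(4).tolist()) for x in r])
o=get_obs();print(o["time_s"],o["ee_pos"],o["eef_rot"],o["grip_width"])
E
```

```text
stand [(0.94, [0.499, 0.531], [0.5405, -0.0672, 0.0132], [0.5478, -0.0521, 0.0])]
bend_centre []
rail_tip [(0.73, [0.415, 0.388], [0.5355, 0.2107, 0.0097], [0.479, 0.0417, 0.115])]
dock_seat [(0.65, [0.501, 0.514], [0.4933, -0.1686, 0.1178], [0.4949, -0.1654, 0.115]), (0.47, [0.503, 0.508], [0.5482, -0.059, 0.0316], [0.4999, -0.1587, 0.115])]
carriage_grip [(0.82, [0.562, 0.704], [0.4643, -0.3521, 0.1071], [0.4719, -0.3403, 0.092])]
carriage_bore [(0.76, [0.566, 0.745], [0.4689, -0.3564, 0.0711], [0.4765, -0.3447, 0.055])]
carriage [(0.89, [0.551, 0.799], [0.4575, -0.3556, 0.0215], [0.4664, -0.3413, 0.0])]
board [(0.63, [0.492, 0.511], [0.4861, -0.1624, 0.118], [0.5349, -0.0572, 0.03])]
flux_bottle [(0.57, [0.672, 0.704], [0.6089, -0.3236, 0.0156], [0.6193, -0.3125, 0.0]), (0.19, [0.551, 0.805], [0.4575, -0.3558, 0.0156], [0.4639, -0.3456, 0.0])]
red_driver [(0.74, [0.44, 0.79], [0.3739, -0.3006, 0.0102], [0.3766, -0.2931, 0.0])]
rail []
top [[426.9, 0.0, 247.5], [0.0, 426.9, 191.9], [0.0, 0.0, 1.0]] [[0.004, 0.984, -0.178, 0.352], [-0.998, -0.007, -0.062, -0.193], [-0.062, 0.178, 0.
[... 617 characters left out ...]
(0.56, [0.67, 0.555], [0.4705, -0.3396, 0.1087], [0.4726, -0.3423, 0.092])]
carriage_bore [(0.55, [0.67, 0.556], [0.4694, -0.3403, 0.1079], [0.4762, -0.3488, 0.055])]
carriage [(0.75, [0.665, 0.562], [0.4684, -0.3399, 0.0771], [0.4778, -0.3518, 0.0])]
board [(0.79, [0.418, 0.482], [0.5483, -0.0511, 0.0342], [0.5491, -0.0505, 0.03])]
flux_bottle [(0.87, [0.628, 0.416], [0.6072, -0.3057, 0.0344], [0.6161, -0.3096, 0.0])]
red_driver [(0.93, [0.628, 0.661], [0.3879, -0.3037, 0.0033], [0.388, -0.3041, 0.0])]
rail [(0.68, [0.502, 0.552], [0.4723, -0.1571, 0.1177], [0.4727, -0.157, 0.115])]
1.45 [0.16400204 0.52496556 0.20543017] [-3.14154918e+00 -1.29782104e-05  2.83876480e+00] 0.09389831546231221
```

View pics/scene1.png

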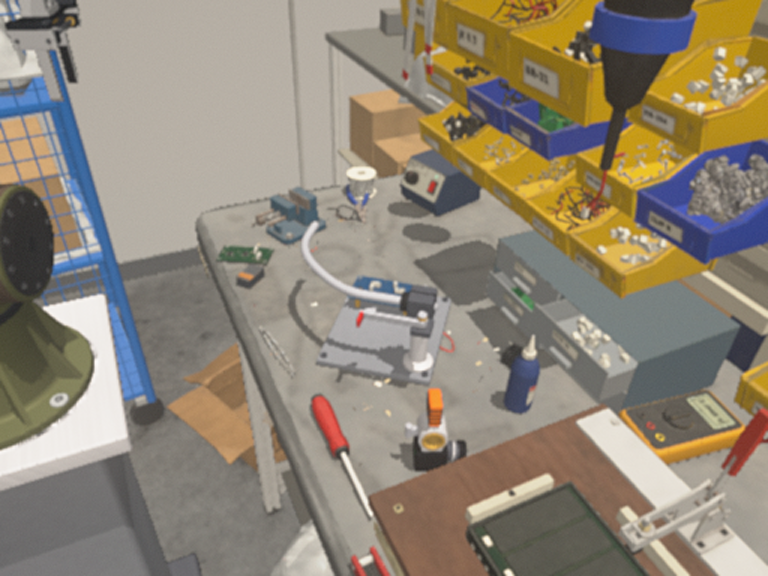

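View pics/top1.png

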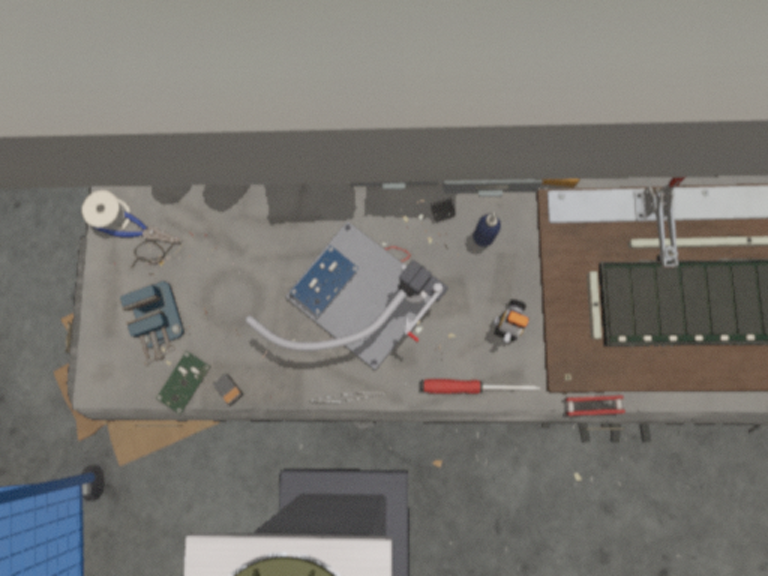

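The scene view shows the rail with its free tip at about (308,228) and the clamp at (418,298). The carriage is at (433,430). In the top view the tip is at (248,320), the clamp at (415,278), and the carriage at (513,320) with its lens toward image-up.

Next I'll measure the stand pose, the rail's centre line and the carriage yaw from range data.

```bash
cat > meas.py <<'E'
from h import *
def cloud(p):
    H,W=p["range_z"].shape;K=p["K"];v,u=np.mgrid[0:H,0:W];d=p["range_z"]
    c=np.stack([(u-K[0,2])/K[0,0]*d,-(v-K[1,2])/K[1,1]*d,-d],-1)
    T=p["world_from_camera"];w=c@T[:3,:3].T+T[:3,3];w[d==0]=np.nan
    ray=w-T[:3,3];ray/=np.linalg.norm(ray,axis=-1,keepdims=True)
    return w,ray
E
cat > m1.py <<'E'
from meas import *
for n in ("top","scene"):
    p=camera(n);w,ray=cloud(p);x,y,z=w[...,0],w[...,1],w[...,2]
    np.savez(f"{n}.npz",w=w,ray=ray,im=p["image"])
    b=(x>.4)&(x<.7)&(y>-.22)&(y<.12)
    print(n,"bench z",np.nanmedian(z[(x>.4)&(x<.6)&(y>.12)&(y<.2)]),"plate pts",((z>.008)&(z<.016)&b).sum())
    m=(b&(z>.008)&(z<.04)).astype(np.uint8)
    k,l,s,_=cv2.connectedComponentsWithStats(m);i=1+np.argmax(s[1:,4])
    P=w[l==i][:,:2].astype(np.float32);r=cv2.minAreaRect(P*1000);print("plate",r)
    g=(x>.4)&(x<.56)&(y>-.4)&(y<-.28)
    im=p["image"].astype(int);o=g&(im[...,0]>170)&(im[...,2]<90)&(z>.06)
    print("tab",o.sum(),np.nanmean(w[o],0),np.nanmax(z[o]),cv2.minAreaRect((w[o&(z>.1)][:,:2]*1000).astype(np.float32)))
    R=b&(z>.09)&(z<.135);print("rail px",R.sum())
E
python3 m1.py
```

```text
top bench z 0.0006822210134677098 plate pts 3284
plate ((543.3590087890625, -92.94662475585938), (140.90823364257812, 161.9589080810547), 51.249420166015625)
tab 70 [ 0.47238406 -0.34435136  0.11009986] 0.1140220052106432 ((472.3307800292969, -344.4156799316406), (25.44638442993164, 11.677842140197754), 64.75665283203125)
rail px 1174
scene bench z -0.0014350838349374007 plate pts 2438
plate ((525.5128784179688, -112.08883666992188), (192.05233764648438, 161.68203735351562), 51.446922302246094)
tab 159 [ 0.46992821 -0.34912529  0.10131614] 0.11035986155914568 ((472.24755859375, -345.006103515625), (30.067312240600586, 13.24394702911377), 62.05283737182617)
rail px 1188
```

```bash
cat > m2.py <<'E'
from meas import *
from scipy.optimize import least_squares
th0=np.deg2rad(-128.6);o0=np.array([.547,-.0555])
def tost(P,q):
    c,s=np.cos(q[2]),np.sin(q[2]);return (P-q[:2])@np.array([[c,-s],[s,c]])
A={}
for n in ("top","scene"):
    d=np.load(n+".npz");w,ray=d["w"],d["ray"];C=w+ray*.0047
    s=tost(C[...,:2],[*o0,th0]);r=np.hypot(s[...,0],s[...,1])
    z=w[...,2]
    m=(z>.1)&(z<.135)&(((s[...,0]<=0)&(abs(s[...,1]+120e-3)<.02)&(s[...,0]>-.05))|((s[...,0]>0)&(s[...,1]<0)&(abs(r-.12)<.025))|((s[...,1]>=0)&(s[...,1]<.02)&(abs(s[...,0]-.12)<.02)))
    A[n]=C[m]
    S=s[m];st=np.where(S[:,0]<0,S[:,0],np.where(S[:,1]>0,.1885+S[:,1],.12*np.arctan2(S[:,0],-S[:,1])))
    lat=np.where(S[:,0]<0,-S[:,1],np.where(S[:,1]>0,S[:,0],r[m]))
    print(n,m.sum(),"min s",np.nanmin(st))
    for a in np.arange(-.048,.21,.012):
        k=(st>=a)&(st<a+.012)
        if k.sum()>3: print(round((a+.006)*1e3),k.sum(),(np.mean(lat[k])*1e3).round(1),(np.mean(C[m][k,2])*1e3).round(1),((lat[k].max()-lat[k].min())*1e3).round(1))
np.savez("rail.npz",**A)
E
python3 m2.py
```

```text
top 602 min s -0.03560813196302991
-30 25 118.6 114.3 11.3
-18 28 118.6 115.5 10.9
-6 30 118.4 114.6 11.7
6 30 118.5 115.0 11.4
18 30 118.5 114.9 11.7
30 31 117.5 114.7 11.5
42 30 116.6 115.0 12.2
54 28 115.8 115.0 11.4
66 32 114.3 114.7 11.5
78 25 113.0 114.9 8.9
90 31 112.4 115.0 11.1
102 29 111.8 115.2 11.5
114 28 112.5 114.6 11.5
126 29 113.3 114.7 11.3
138 29 114.9 115.5 11.5
150 32 116.9 114.8 12.5
162 30 118.8 115.5 12.1
174 31 120.0 115.4 11.9
186 31 121.0 115.0 11.2
198 32 121.1 115.2 11.9
210 11 121.9 115.5 10.0
scene 475 min s -0.03383654666864241
-30 14 119.9 115.2 10.0
-18 17 120.1 114.5 10.0
-6 16 119.4 114.7 11.3
6 18 119.6 115.2 9.8
18 15 120.4 115.6 10.9
30 19 119.6 115.4 11.6
42 18 119.1 114.8 12.9
54 16 118.2 115.6 10.7
66 20 116.5 115.0 10.8
78 21 115.3 114.4 9.3
90 20 114.9 114.6 8.9
102 23 114.4 114.6 8.4
114 23 114.5 114.4 10.2
126 25 114.9 114.7 10.9
138 29 116.8 113.9 9.2
150 28 118.6 114.1 10.4
162 31 119.6 113.7 9.3
174 37 120.6 113.6 10.7
186 34 120.6 113.7 10.5
198 37 120.9 113.4 11.0
210 14 121.8 112.8 8.6
```

```bash
cat > plan.py <<'E'
from h import *
def rows(start,targets,n):
    """start (x,y,z,yawdeg); targets list of (x,y,z,yaw), n rows for each -> rows in tool axes (rounded, error carried)"""
    c=np.array(start,float);out=[]
    for t,k in zip(targets,n):
        a=c.copy()
        for i in range(1,k+1):
            g=a+(np.array(t)-a)*i/k;y=np.deg2rad(c[3]);d=g-c
            R=np.array([[np.cos(y),np.sin(y),0],[np.sin(y),-np.cos(y),0],[0,0,-1]])
            s=np.round(R@d[:3],4);w=round(-d[3],2)
            c[:3]+=R.T@s;c[3]-=w;out.append([s.tolist(),w])
    print("\n".join(str(out[i:i+12]) for i in range(0,len(out),12)));print("end",c.round(4))
def cur():
    o=get_obs();return [*o["ee_pos"],np.rad2deg(o["eef_rot"][2])]
E
python3 -c "
from plan import *
rows(cur(),[(.4723,-.3447,.205,63.4),(.4723,-.3447,.130,63.4),(.4723,-.3447,.079,63.4)],[24,4,5])"
```

```text
[[[-0.0231, -0.0308, 0.0], np.float64(4.14)], [[-0.0252, -0.029, 0.0], np.float64(4.13)], [[-0.0272, -0.0271, 0.0001], np.float64(4.14)], [[-0.0292, -0.0251, -0.0], np.float64(4.13)], [[-0.0308, -0.0229, -0.0], np.float64(4.14)], [[-0.0325, -0.0206, 0.0], np.float64(4.13)], [[-0.0338, -0.0183, 0.0], np.float64(4.14)], [[-0.0351, -0.0157, 0.0], np.float64(4.13)], [[-0.0361, -0.0132, 0.0001], np.float64(4.14)], [[-0.037, -0.0105, -0.0], np.float64(4.13)], [[-0.0376, -0.0079, -0.0], np.float64(4.14)], [[-0.0381, -0.0051, 0.0], np.float64(4.14)]]
[[[-0.0384, -0.0023, 0.0], np.float64(4.13)], [[-0.0384, 0.0004, 0.0001], np.float64(4.14)], [[-0.0384, 0.0032, -0.0], np.float64(4.13)], [[-0.0379, 0.0059, -0.0], np.float64(4.14)], [[-0.0375, 0.0087, 0.0], np.float64(4.13)], [[-0.0367, 0.0114, 0.0], np.float64(4.14)], [[-0.0358, 0.0139, 0.0], np.float64(4.13)], [[-0.0348, 0.0165, 0.0001], np.float64(4.14)], [[-0.0334, 0.019, -0.0], np.float64(4.13)], [[-0.032, 0.0214, -0.0], np.float64(4.14)], [[-0.0303, 0.0235, 0.0], np.float64(4.13)], [[-0.0286, 0.0258, 0.0], np.float64(4.14)]]
[[[-0.0, -0.0, 0.0188], np.float64(0.0)], [[-0.0, -0.0, 0.0187], np.float64(0.0)], [[-0.0, -0.0, 0.0188], np.float64(0.0)], [[-0.0, -0.0, 0.0187], np.float64(0.0)], [[-0.0, -0.0, 0.0102], np.float64(0.0)], [[-0.0, -0.0, 0.0102], np.float64(0.0)], [[-0.0, -0.0, 0.0102], np.float64(0.0)], [[-0.0, -0.0, 0.0102], np.float64(0.0)], [[-0.0, -0.0, 0.0102], np.float64(0.0)]]
end [ 0.4723 -0.3447  0.079  63.4004]
```

Request:
jog_arm([
  [[-0.023,-0.031,0],4.1,0.06],
  [[-0.025,-0.029,0],4.1,0.06],
  [[-0.027,-0.027,0],4.1,0.06],
  [[-0.029,-0.025,0],4.1,0.06],
  [[-0.031,-0.023,0],4.1,0.06],
  [[-0.0325,-0.0205,0],4.1,0.06],
  [[-0.034,-0.018,0],4.1,0.06],
  [[-0.035,-0.016,0],4.1,0.06],
  [[-0.036,-0.013,0],4.1,0.06],
  [[-0.037,-0.0105,0],4.1,0.06],
  [[-0.0375,-0.008,0],4.1,0.06],
  [[-0.038,-0.005,0],4.1,0.06],
])

```text
time_s: 2.55
ee_pos: [0.3193, 0.0894, 0.2058]
eef_rot: [3.14, 0.0, 1.977]
force: [1.7, -0.1, -0.0]
grip_width: 0.0604
grip_force: 0.0
```

Request:
jog_arm([
  [[-0.038,-0.002,0],4.1,0.06],
  [[-0.038,0,0],4.1,0.06],
  [[-0.038,0.003,0],4.1,0.06],
  [[-0.038,0.006,0],4.1,0.06],
  [[-0.0375,0.009,0],4.1,0.06],
  [[-0.037,0.011,0],4.1,0.06],
  [[-0.036,0.014,0],4.1,0.06],
  [[-0.035,0.0165,0],4.1,0.06],
  [[-0.033,0.019,0],4.1,0.06],
  [[-0.032,0.021,0],4.1,0.06],
  [[-0.03,0.0235,0],4.1,0.06],
  [[-0.0286,0.0258,0],4.1,0.06],
])

```text
time_s: 3.55
ee_pos: [0.4776, -0.3429, 0.2053]
eef_rot: [3.142, 0.0, 1.118]
force: [1.1, 0.6, 0.5]
grip_width: 0.0599
grip_force: 0.0
```

```bash
python3 -c "
from plan import *
print(cur(),get_obs()['qpos'].round(2),get_obs()['force'],get_obs()['time_s'])
rows(cur(),[(.4723,-.3447,.130,63.4),(.4723,-.3447,.079,63.4)],[4,5])"
```

```text
[np.float64(0.4775941576720099), np.float64(-0.34285343154164827), np.float64(0.2053092786332354), np.float64(64.03506808188378)] [-0.68  0.38  1.41 -0.    1.35 -0.23] [1.13237028 0.56482925 0.47082483] 3.55
[[[-0.001, -0.001, 0.0188], np.float64(0.16)], [[-0.001, -0.001, 0.0189], np.float64(0.16)], [[-0.001, -0.001, 0.0188], np.float64(0.16)], [[-0.001, -0.0009, 0.0188], np.float64(0.16)], [[0.0, -0.0, 0.0102], np.float64(-0.0)], [[0.0, -0.0, 0.0102], np.float64(-0.0)], [[0.0, -0.0, 0.0102], np.float64(-0.0)], [[0.0, -0.0, 0.0102], np.float64(-0.0)], [[0.0, -0.0, 0.0102], np.float64(-0.0)]]
end [ 0.4723 -0.3447  0.079  63.3951]
```

Request:
jog_arm([
  [[-0.002,-0.002,0.019],0.2,0.06],
  [[-0.002,-0.002,0.019],0.2,0.06],
  [[0,0,0.019],0.2,0.06],
  [[0,0,0.01],0,0.06],
  [[0,0,0],0,0.06],
  [[0,0,0],0,0.06],
])

```text
time_s: 4.05
ee_pos: [0.4721, -0.3428, 0.1389]
eef_rot: [-3.142, -0.0, 1.111]
force: [-0.1, 0.0, 0.6]
grip_width: 0.06
grip_force: 0.0
```

```bash
python3 -c "
from plan import *
print(cur(),get_obs()['force'],get_obs()['time_s'])
rows(cur(),[(.4723,-.3447,.079,63.4)],[4])"
```

```text
[np.float64(0.47214424839374264), np.float64(-0.3427562388118013), np.float64(0.13888390524128363), np.float64(63.66492988545118)] [-0.12192537  0.00307297  0.62182164] 4.05
[[[-0.0004, 0.0003, 0.015], np.float64(0.07)], [[-0.0004, 0.0002, 0.0149], np.float64(0.06)], [[-0.0005, 0.0003, 0.015], np.float64(0.07)], [[-0.0004, 0.0002, 0.015], np.float64(0.06)]]
end [ 0.4723 -0.3447  0.079  63.4049]
```

Request:
jog_arm([
  [[-0.0005,0.0003,0.015],0.1,0.06],
  [[-0.0005,0.0003,0.015],0.1,0.06],
  [[-0.0005,0.0003,0.015],0.1,0.06],
  [[-0.0002,0.0001,0.015],0,0.06],
  [[0,0,0],0,0.04],
  [[0,0,0],0,0.02],
  [[0,0,0],0,0.01],
  [[0,0,0],0,0.008],
  [[0,0,0],0,0.008],
  [[0,0,0],0,0.008],
  [[0,0,0],0,0.008],
], squeeze=25)

```text
time_s: 4.97
ee_pos: [0.4722, -0.3448, 0.0789]
eef_rot: [3.141, 0.0, 1.106]
force: [-1.3, -0.6, 0.2]
grip_width: 0.0167
grip_force: 0.0
```

```bash
python3 -c "
from plan import *
o=get_obs();print(cur(),o['force'],o['time_s'],o['grip_width'],o['grip_force'])
p=camera('scene');save(p,'grasp',(220,210,400,350),4)"
```

```text
[np.float64(0.47223657583706796), np.float64(-0.3448161231841113), np.float64(0.07887322307539735), np.float64(63.351461960789415)] [-1.30597975 -0.58036276  0.24915706] 4.9667 0.016722029391563406 0.0
```

View pics/grasp.png

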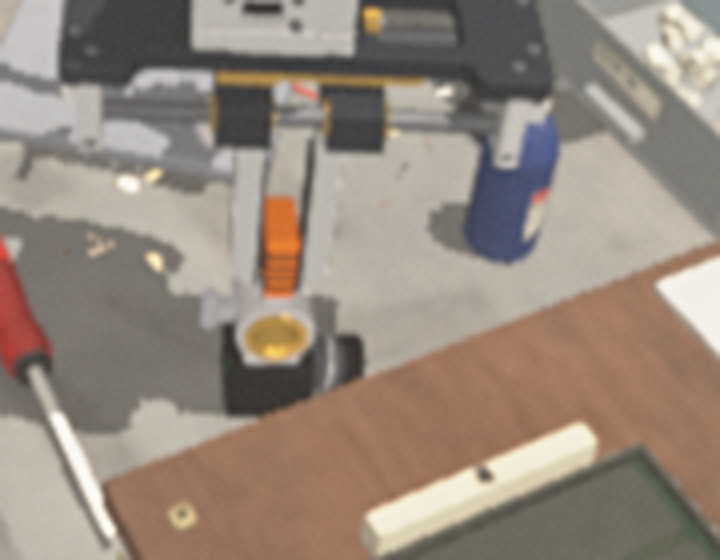

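Request:
jog_arm([
  [[0,0,0],0,0.008],
  [[0,0,0],0,0.008],
  [[0,0,0],0,0.008],
  [[0,0,0],0,0.008],
  [[0,0,-0.002],0,0.008],
  [[0,0,-0.008],0,0.008],
  [[0,0,-0.02],0,0.008],
  [[0,0,-0.03],0,0.008],
  [[0,0,-0.035],0,0.008],
  [[0,0,-0.035],0,0.008],
  [[0,0,-0.035],0,0.008],
  [[0,0,-0.025],0,0.008],
], squeeze=25)

```text
time_s: 6.02
ee_pos: [0.4722, -0.3447, 0.2722]
eef_rot: [3.139, 0.001, 1.106]
force: [0.3, -1.1, -1.5]
grip_width: 0.0138
grip_force: 24.9
```

```bash
python3 -c "
from plan import *
o=get_obs();print(cur(),o['force'],o['time_s'],o['grip_width'],o['grip_force'])
c=[.4722,-.3448,.269,63.4]
rows(c,[(.5068,.0853,.269,51.4),(.5068,.0853,.1389,51.4)],[12,6])"
```

```text
[np.float64(0.4721817067630111), np.float64(-0.3447069058197186), np.float64(0.27216538203124085), np.float64(63.354383634428736)] [ 0.28803973 -1.06832941 -1.52506986] 6.0167 0.013828001655820996 24.878472089767456
[[[0.0333, -0.0135, 0.0], np.float64(1.0)], [[0.0331, -0.014, 0.0], np.float64(1.0)], [[0.0329, -0.0146, 0.0], np.float64(1.0)], [[0.0326, -0.0152, 0.0], np.float64(1.0)], [[0.0323, -0.0158, 0.0], np.float64(1.0)], [[0.032, -0.0163, 0.0], np.float64(1.0)], [[0.0318, -0.0169, 0.0], np.float64(1.0)], [[0.0314, -0.0174, 0.0], np.float64(1.0)], [[0.0312, -0.018, 0.0], np.float64(1.0)], [[0.0308, -0.0185, 0.0], np.float64(1.0)], [[0.0305, -0.0191, 0.0], np.float64(1.0)], [[0.0301, -0.0196, 0.0], np.float64(1.0)]]
[[[0.0, 0.0, 0.0217], np.float64(-0.0)], [[0.0, 0.0, 0.0217], np.float64(-0.0)], [[0.0, 0.0, 0.0217], np.float64(-0.0)], [[0.0, 0.0, 0.0216], np.float64(-0.0)], [[0.0, 0.0, 0.0217], np.float64(-0.0)], [[0.0, 0.0, 0.0217], np.float64(-0.0)]]
end [ 0.5068  0.0853  0.1389 51.4   ]
```

Request:
jog_arm([
  [[0.02,-0.008,0],1,0.008],
  [[0.033,-0.014,0],1,0.008],
  [[0.033,-0.0145,0],1,0.008],
  [[0.0325,-0.015,0],1,0.008],
  [[0.032,-0.016,0],1,0.008],
  [[0.032,-0.0165,0],1,0.008],
  [[0.032,-0.017,0],1,0.008],
  [[0.0315,-0.0175,0],1,0.008],
  [[0.031,-0.018,0],1,0.008],
  [[0.031,-0.0185,0],1,0.008],
  [[0.0305,-0.019,0],1,0.008],
  [[0.03,-0.0195,0],1,0.008],
])

```text
time_s: 7.02
ee_pos: [0.5054, 0.0727, 0.2688]
eef_rot: [-3.142, -0.0, 0.895]
force: [0.9, -0.7, -2.3]
grip_width: 0.0137
grip_force: 25.0
```

Request:
jog_arm([
  [[0.013,-0.0055,0],0,0.008],
  [[0,0,0.01],0,0.008],
  [[0,0,0.025],0,0.008],
  [[0,0,0.025],0,0.008],
  [[0,0,0.025],0,0.008],
  [[0,0,0.025],0,0.008],
  [[0,0,0.015],0,0.008],
  [[0,0,0.005],0,0.008],
  [[0,0,0],0,0.008],
  [[0,0,0],0,0.008],
])

```text
time_s: 7.85
ee_pos: [0.5099, 0.084, 0.1392]
eef_rot: [3.141, -0.0, 0.896]
force: [-0.1, 0.5, -1.7]
grip_width: 0.0137
grip_force: 25.0
```

```bash
cat > look.py <<'E'
from meas import *
import sys
from plan import cur
o=get_obs();print(np.round(cur(),4),o['force'].round(2),o['moment'].round(2),round(o['time_s'],2),o['grip_width'])
for n in ("scene","top"):
    p=camera(n);np.savez(n+"b.npz",im=p["image"],r=p["range_z"])
    w,ray=cloud(p);im=p["image"].astype(int);e=o["ee_pos"]
    near=np.hypot(w[...,0]-e[0],w[...,1]-e[1])<.06
    t=near&(im[...,0]>170)&(im[...,2]<90)&(im[...,1]<160)
    print(n,"orange",t.sum(),np.nanmean(w[t],0).round(4) if t.sum() else None)
    save(p,"l_"+sys.argv[1]+"_"+n,(100,100,400,325),2.6)
    for l,z in (("carriage_bore",e[2]-.024),("rail_tip",.115)):
        for x in spot_point(l,p)[:2]: print(l,round(x["p"],2),np.round(x["at"],3),deproj(p,x["at"]).round(4),onplane(p,x["at"],z).round(4))
E
python3 look.py a
```

```text
[ 0.5099  0.084   0.1392 51.3267] [-0.09  0.51 -1.72] [-0.01  0.09  0.02] 7.85 0.013731861744726287
scene orange 41 [0.505  0.0762 0.1642]
carriage_bore 0.97 [0.423 0.356] [0.501  0.0733 0.1263] [0.5075 0.0922 0.1152]
rail_tip 0.59 [0.417 0.386] [0.4938 0.0789 0.0938] [0.4823 0.0448 0.115 ]
top orange 0 None
carriage_bore 0.87 [0.288 0.508] [0.5047 0.0731 0.1497] [0.5108 0.0836 0.1152]
rail_tip 0.67 [0.315 0.552] [4.887e-01 8.210e-02 4.000e-04] [0.4735 0.0513 0.115 ]
```

View pics/l_a_scene.png

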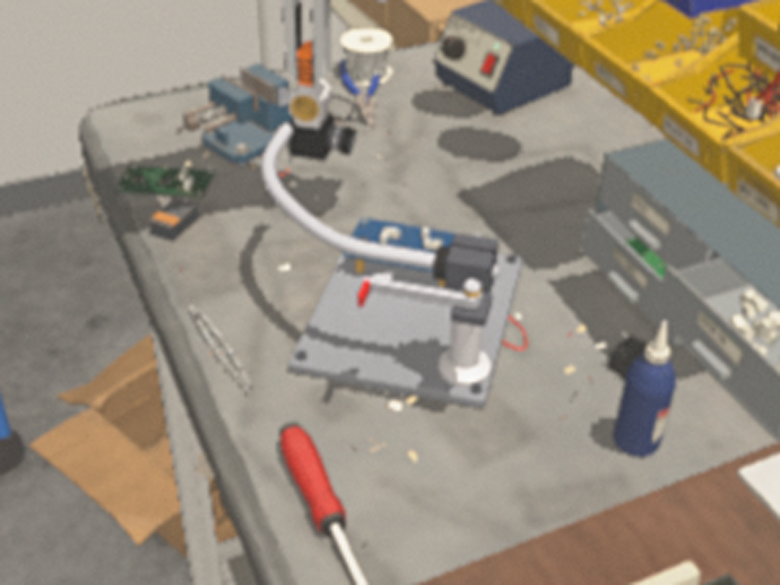

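Request:
jog_arm([
  [[-0.005,-0.0016,0],0,0.008],
  [[-0.01,-0.0016,0],0,0.008],
  [[-0.008,0,0],0,0.008],
  [[-0.005,0,0],0,0.008],
  [[-0.002,0,0],0,0.008],
  [[0,0,0],0,0.008],
  [[0,0,0],0,0.008],
])

```text
time_s: 8.73
ee_pos: [0.4885, 0.0629, 0.1386]
eef_rot: [3.141, -0.0, 0.896]
force: [-0.7, -0.1, -2.3]
grip_width: 0.0138
grip_force: 25.0
```

Request:
jog_arm([
  [[-0.002,0,0],0,0.008],
  [[-0.002,0,0],0,0.008],
  [[-0.002,0,0],0,0.008],
  [[0,0,0],0,0.008],
])

```text
time_s: 9.07
ee_pos: [0.4845, 0.0581, 0.1384]
eef_rot: [-3.141, 0.0, 0.896]
force: [-0.7, -0.2, -1.6]
grip_width: 0.0142
grip_force: 25.0
```

Request:
jog_arm([
  [[-0.002,0,0],0,0.008],
  [[-0.001,0,0],0,0.008],
  [[0,0,0],0,0.008],
])

```text
time_s: 9.32
ee_pos: [0.4827, 0.0558, 0.1385]
eef_rot: [3.142, 0.0, 0.896]
force: [0.3, 0.6, -2.2]
grip_width: 0.0141
grip_force: 25.0
```

```bash
cat > s.py <<'E'
from plan import *
def st(c):
    th=np.deg2rad(-128.6);d=np.array(c[:2])-[.547,-.0555]
    X=np.array([np.cos(th),np.sin(th)]);Y=np.array([-X[1],X[0]]);return d@X,d@Y,X,Y
if __name__=="__main__":
    o=get_obs();c=cur();a,b,X,Y=st(c);y=np.deg2rad(c[3]);T=lambda f:np.round([f[0]*np.cos(y)+f[1]*np.sin(y),f[0]*np.sin(y)-f[1]*np.cos(y),-f[2]],2)
    print("t",round(o["time_s"],2),"S",round(a,4),round(b,4),"z",round(c[2],4),"head",round(c[3]-51.4,2),"F tool",T(o["force"]),"M tool",T(o["moment"]),"th",np.rad2deg(np.arctan2(a,-b)).round(1))
E
python3 s.py
```

```text
t 9.32 S -0.0469 -0.1197 z 0.1385 head -0.05 F tool [ 0.66 -0.15  2.16] M tool [ 0.04 -0.13 -0.04] th -21.4
```

Request:
jog_arm([
  [[-0.0015,0,0],0,0.008],
  [[-0.0015,0,0],0,0.008],
  [[-0.001,0,0],0,0.008],
  [[0,0,0],0,0.008],
])

```text
time_s: 9.65
ee_pos: [0.4802, 0.0527, 0.1385]
eef_rot: [3.142, 0.0, 0.896]
force: [0.7, -0.1, -2.9]
grip_width: 0.0138
grip_force: 25.0
```

Request:
jog_arm([
  [[-0.0015,0,0],0,0.008],
  [[-0.0015,0,0],0,0.008],
  [[-0.001,0,0],0,0.008],
  [[0,0,0],0,0.008],
])

```text
time_s: 9.98
ee_pos: [0.4777, 0.0495, 0.1385]
eef_rot: [3.142, 0.0, 0.896]
force: [0.0, -0.1, -2.2]
grip_width: 0.014
grip_force: 25.0
```

Request:
jog_arm([
  [[-0.0015,0,0],0,0.008],
  [[-0.0015,0,0],0,0.008],
  [[-0.001,0,0],0,0.008],
  [[0,0,0],0,0.008],
])

```text
time_s: 10.32
ee_pos: [0.4752, 0.0464, 0.1385]
eef_rot: [-3.142, 0.0, 0.896]
force: [0.8, -0.0, -2.6]
grip_width: 0.0135
grip_force: 25.0
```

```bash
python3 s.py; python3 -c "
from h import *
p=camera('scene');save(p,'thr',(170,100,270,175),7)"
```

```text
t 10.32 S -0.0349 -0.1197 z 0.1385 head -0.05 F tool [0.48 0.64 2.63] M tool [ 0.06 -0.03  0.02] th -16.2
```

View pics/thr.png

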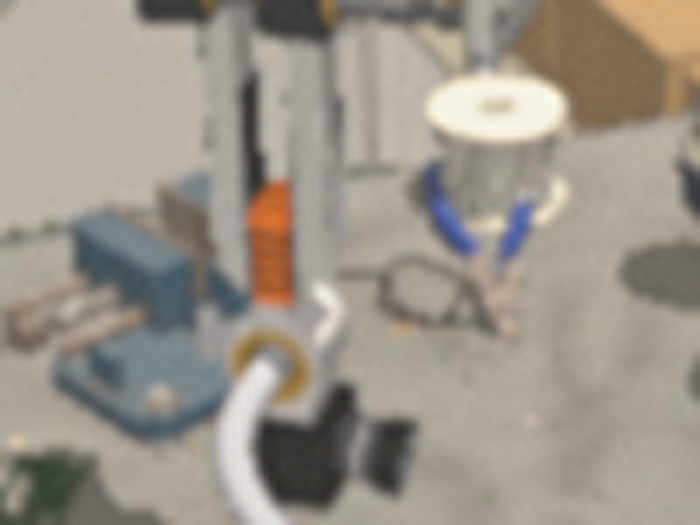

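```bash
cat > path.py <<'E'
from s import *
from scipy.interpolate import UnivariateSpline
sk=np.array([-60,-42,-30,-18,-6,6,18,30,42,54,66,78,90,102,114,126,138,150,162,174,186,198,210,225,240])
lk=np.array([119.3,119.3,119.3,119.3,119,119.1,119.4,118.5,117.9,117,115.4,114.1,113.6,113.1,113.5,114.1,115.8,117.7,119.2,120.3,120.8,121,121.3,121.3,121.3])
L=UnivariateSpline(sk,lk,s=2.0)
def pt(s):
    l=float(L(s))
    if s<0:return np.array([s,-l])
    if s>188.5:return np.array([l,s-188.5])
    f=s/120;return l*np.array([np.sin(f),-np.cos(f)])
S=np.arange(-50,235,.25);P=np.array([pt(s) for s in S])
def head(s):
    a=np.array([-12.,12]);i=[np.argmin(abs(S-(s+k))) for k in a];d=P[i[1]]-P[i[0]];return np.rad2deg(np.arctan2(d[1],d[0]))
def nearest(a,b): return S[np.argmin(np.hypot(P[:,0]-a*1e3,P[:,1]-b*1e3))]
def go(step,n,dlat=0,dz=0,dyaw=0,z=None):
    """targets along the path; dlat outward mm, from the measured pose"""
    c=cur();a,b,X,Y=st(c);s0=nearest(a,b);p0=pt(s0);h0=head(s0)
    nrm=lambda s:np.array([np.sin(np.deg2rad(head(s))),-np.cos(np.deg2rad(head(s)))])
    e=(np.array([a,b])*1e3-p0)@nrm(s0)
    print("s",s0,"outward err mm",e.round(2),"yaw err",round(c[3]-51.4-h0,2))
    T=[]
    for k in range(1,n+1):
        s=s0+step*k;q=(pt(s)+dlat*nrm(s))/1e3;w=np.array([.547,-.0555])+q[0]*X+q[1]*Y
        T.append((w[0],w[1],(z or c[2])+dz,51.4+head(s)+dyaw))
    rows(c,T,[1]*n)
if __name__=="__main__":
    import sys,subprocess
    exec("go(%s)"%sys.argv[1])
E
python3 path.py "3,12"; python3 -c "
from path import *
print([(s,round(head(s),1),round(float(L(s)),1)) for s in range(-36,222,18)])"
```

```text
s -35.0 outward err mm 0.68 yaw err 0.36
[[[-0.0029, 0.0006, 0.0], np.float64(0.56)], [[-0.003, 0.0, 0.0], np.float64(0.16)], [[-0.003, 0.0, 0.0], np.float64(0.12)], [[-0.003, 0.0, 0.0], np.float64(0.07)], [[-0.003, 0.0, 0.0], np.float64(0.02)], [[-0.003, 0.0, 0.0], np.float64(-0.01)], [[-0.003, 0.0, 0.0], np.float64(-0.06)], [[-0.003, -0.0, 0.0], np.float64(-0.12)], [[-0.003, -0.0, 0.0], np.float64(-0.29)], [[-0.003, -0.0, 0.0], np.float64(-0.52)], [[-0.003, -0.0, 0.0], np.float64(-0.74)], [[-0.003, -0.0001, 0.0], np.float64(-0.97)]]
end [4.53000e-01 1.83000e-02 1.38500e-01 5.31255e+01]
[(-36, np.float64(-0.3), 119.0), (-18, np.float64(-1.0), 119.3), (0, np.float64(1.4), 119.5), (18, np.float64(10.9), 119.2), (36, np.float64(21.9), 118.1), (54, np.float64(31.4), 116.4), (72, np.float64(39.1), 114.7), (90, np.float64(45.1), 113.6), (108, np.float64(50.1), 113.5), (126, np.float64(54.9), 114.5), (144, np.float64(61.5), 116.6), (162, np.float64(71.1), 118.8), (180, np.float64(82.0), 120.4), (198, np.float64(88.2), 121.3), (216, np.float64(90.0), 121.5)]
```

Request:
jog_arm([
  [[-0.003,0.0003,0],0,0.008],
  [[-0.003,0.0003,0],0,0.008],
  [[-0.003,0,0],0,0.008],
  [[-0.003,0,0],0,0.008],
  [[-0.003,0,0],0,0.008],
  [[-0.003,0,0],0,0.008],
  [[0,0,0],0,0.008],
])

```text
time_s: 10.95
ee_pos: [0.4642, 0.0317, 0.1385]
eef_rot: [-3.142, 0.0, 0.896]
force: [0.7, -0.2, -1.3]
grip_width: 0.014
grip_force: 25.0
```

```bash
python3 s.py;python3 path.py "3,11"
```

```text
t 10.95 S -0.0165 -0.1191 z 0.1385 head -0.07 F tool [0.34 0.66 1.34] M tool [ 0.02 -0.07  0.04] th -7.9
s -16.5 outward err mm -0.21 yaw err 0.9
[[[-0.003, -0.0003, 0.0], np.float64(0.83)], [[-0.003, 0.0, 0.0], np.float64(-0.14)], [[-0.003, 0.0, 0.0], np.float64(-0.33)], [[-0.003, 0.0, 0.0], np.float64(-0.56)], [[-0.003, -0.0, 0.0], np.float64(-0.77)], [[-0.003, -0.0001, 0.0], np.float64(-1.01)], [[-0.003, 0.0, 0.0], np.float64(-1.22)], [[-0.003, 0.0, 0.0], np.float64(-1.45)], [[-0.003, 0.0001, 0.0], np.float64(-1.67)], [[-0.003, 0.0, 0.0], np.float64(-1.86)], [[-0.003, 0.0001, 0.0], np.float64(-1.89)]]
end [4.44500e-01 5.40000e-03 1.38500e-01 6.14005e+01]
```

Request:
jog_arm([
  [[-0.003,0,0],0,0.008],
  [[-0.003,0,0],0,0.008],
  [[-0.003,0,0],0,0.008],
  [[-0.003,0,0],-0.3,0.008],
  [[-0.003,0,0],-0.7,0.008],
  [[-0.003,0,0],-1,0.008],
  [[0,0,0],0,0.008],
  [[0,0,0],0,0.008],
])

```text
time_s: 11.62
ee_pos: [0.4533, 0.0179, 0.1385]
eef_rot: [3.141, -0.0, 0.931]
force: [-0.6, 0.4, -1.6]
grip_width: 0.0141
grip_force: 25.0
```

```bash
python3 s.py;python3 path.py "3,11"
```

```text
t 11.62 S 0.0011 -0.119 z 0.1385 head 1.95 F tool [-0.03 -0.74  1.57] M tool [ 0.02 -0.13 -0.03] th 0.5
s 1.0 outward err mm -0.52 yaw err 0.22
[[[-0.0029, -0.0005, 0.0], np.float64(-0.97)], [[-0.003, -0.0, 0.0], np.float64(-1.41)], [[-0.003, -0.0, 0.0], np.float64(-1.64)], [[-0.0029, 0.0, 0.0], np.float64(-1.83)], [[-0.003, 0.0001, 0.0], np.float64(-1.89)], [[-0.003, 0.0, 0.0], np.float64(-1.89)], [[-0.003, 0.0001, 0.0], np.float64(-1.89)], [[-0.003, 0.0, 0.0], np.float64(-1.88)], [[-0.003, 0.0001, 0.0], np.float64(-1.85)], [[-0.0029, 0.0, 0.0], np.float64(-1.81)], [[-0.003, 0.0001, 0.0], np.float64(-1.77)]]
end [ 4.37700e-01 -1.05000e-02  1.38500e-01  7.21763e+01]
```

Request:
jog_arm([
  [[-0.003,-0.0003,0],-1,0.008],
  [[-0.003,0,0],-1.4,0.008],
  [[-0.003,0,0],-1.6,0.008],
  [[-0.003,0,0],-1.8,0.008],
  [[-0.003,0,0],-1.9,0.008],
  [[0,0,0],0,0.008],
  [[0,0,0],0,0.008],
])

```text
time_s: 12.2
ee_pos: [0.4447, 0.0058, 0.1385]
eef_rot: [3.142, -0.0, 1.065]
force: [-0.7, -0.1, -2.5]
grip_width: 0.014
grip_force: 25.0
```

```bash
python3 s.py;python3 path.py "3,9"
```

```text
t 12.2 S 0.0159 -0.1182 z 0.1385 head 9.61 F tool [-0.46 -0.6   2.55] M tool [-0.   -0.12 -0.02] th 7.7
s 16.0 outward err mm -0.07 yaw err -0.07
[[[-0.0029, -0.0, 0.0], np.float64(-1.97)], [[-0.003, 0.0, 0.0], np.float64(-1.89)], [[-0.0029, 0.0001, 0.0], np.float64(-1.87)], [[-0.003, 0.0, 0.0], np.float64(-1.85)], [[-0.003, 0.0001, 0.0], np.float64(-1.81)], [[-0.003, 0.0001, 0.0], np.float64(-1.77)], [[-0.0029, 0.0, 0.0], np.float64(-1.72)], [[-0.003, 0.0001, 0.0], np.float64(-1.68)], [[-0.0029, 0.0, 0.0], np.float64(-1.63)]]
end [ 4.35300e-01 -1.90000e-02  1.38500e-01  7.72016e+01]
```

Running freely with no contact force. Continuing.

Request:
jog_arm([
  [[-0.003,0,0],-1.9,0.008],
  [[-0.003,0,0],-1.9,0.008],
  [[-0.003,0,0],-1.9,0.008],
  [[-0.003,0,0],-1.85,0.008],
  [[-0.003,0.0001,0],-1.8,0.008],
  [[-0.003,0.0001,0],-1.8,0.008],
  [[0,0,0],0,0.008],
  [[0,0,0],0,0.008],
])

```text
time_s: 12.87
ee_pos: [0.4376, -0.0106, 0.1385]
eef_rot: [3.142, -0.0, 1.259]
force: [0.3, 0.4, -2.2]
grip_width: 0.0136
grip_force: 25.0
```

```bash
python3 s.py;python3 path.py "3,9"
```

```text
t 12.87 S 0.0332 -0.1135 z 0.1385 head 20.71 F tool [0.44 0.18 2.23] M tool [ 0.04 -0.08 -0.01] th 16.3
s 34.0 outward err mm 0.04 yaw err -0.06
[[[-0.0029, 0.0001, 0.0], np.float64(-1.78)], [[-0.0029, 0.0, 0.0], np.float64(-1.68)], [[-0.003, 0.0001, 0.0], np.float64(-1.63)], [[-0.0029, 0.0, 0.0], np.float64(-1.59)], [[-0.003, 0.0001, 0.0], np.float64(-1.53)], [[-0.0029, 0.0, 0.0], np.float64(-1.49)], [[-0.0029, 0.0001, 0.0], np.float64(-1.45)], [[-0.0029, 0.0, 0.0], np.float64(-1.39)], [[-0.003, 0.0001, 0.0], np.float64(-1.35)]]
end [ 4.32900e-01 -3.65000e-02  1.38500e-01  8.60001e+01]
```

Request:
jog_arm([
  [[-0.0029,0,0],-1.75,0.008],
  [[-0.0029,0,0],-1.7,0.008],
  [[-0.003,0.0001,0],-1.6,0.008],
  [[-0.003,0,0],-1.6,0.008],
  [[-0.003,0.0001,0],-1.5,0.008],
  [[-0.003,0,0],-1.5,0.008],
  [[0,0,0],0,0.008],
  [[0,0,0],0,0.008],
])

```text
time_s: 13.53
ee_pos: [0.4336, -0.0278, 0.1385]
eef_rot: [3.142, -0.0, 1.427]
force: [0.4, 0.2, -2.7]
grip_width: 0.0142
grip_force: 25.0
```

```bash
python3 s.py;python3 path.py "3,9"
```

```text
t 13.53 S 0.0491 -0.1059 z 0.1385 head 30.34 F tool [0.28 0.36 2.68] M tool [ 0.07 -0.09 -0.02] th 24.9
s 52.0 outward err mm 0.13 yaw err -0.07
[[[-0.0028, 0.0002, 0.0], np.float64(-1.52)], [[-0.0029, 0.0, 0.0], np.float64(-1.39)], [[-0.0029, 0.0001, 0.0], np.float64(-1.35)], [[-0.0029, 0.0, 0.0], np.float64(-1.3)], [[-0.0029, 0.0, 0.0], np.float64(-1.25)], [[-0.0029, 0.0001, 0.0], np.float64(-1.2)], [[-0.0029, 0.0, 0.0], np.float64(-1.15)], [[-0.0029, 0.0, 0.0], np.float64(-1.1)], [[-0.0028, 0.0001, 0.0], np.float64(-1.05)]]
end [ 4.32800e-01 -5.37000e-02  1.38500e-01  9.30534e+01]
```

Request:
jog_arm([
  [[-0.0029,0.0002,0],-1.5,0.008],
  [[-0.0029,0,0],-1.4,0.008],
  [[-0.0029,0.0001,0],-1.35,0.008],
  [[-0.0029,0,0],-1.3,0.008],
  [[-0.0029,0.0001,0],-1.25,0.008],
  [[-0.0029,0,0],-1.2,0.008],
  [[0,0,0],0,0.008],
  [[0,0,0],0,0.008],
])

```text
time_s: 14.2
ee_pos: [0.4326, -0.0452, 0.1385]
eef_rot: [3.142, -0.0, 1.566]
force: [-0.3, 0.0, -2.2]
grip_width: 0.0136
grip_force: 25.0
```

```bash
python3 s.py;python3 path.py "3,9"
```

```text
t 14.2 S 0.0633 -0.0959 z 0.1385 head 38.35 F tool [ 0.04 -0.25  2.25] M tool [ 0.07 -0.11  0.01] th 33.4
s 70.0 outward err mm -0.04 yaw err -0.0
[[[-0.0028, -0.0, 0.0], np.float64(-1.15)], [[-0.0029, 0.0, 0.0], np.float64(-1.1)], [[-0.0029, 0.0001, 0.0], np.float64(-1.06)], [[-0.0028, -0.0, 0.0], np.float64(-1.0)], [[-0.0029, 0.0, 0.0], np.float64(-0.95)], [[-0.0028, 0.0001, 0.0], np.float64(-0.92)], [[-0.0029, -0.0, 0.0], np.float64(-0.89)], [[-0.0028, 0.0, 0.0], np.float64(-0.85)], [[-0.0029, 0.0, 0.0], np.float64(-0.84)]]
end [ 4.34600e-01 -7.08000e-02  1.38500e-01  9.85118e+01]
```

Request:
jog_arm([
  [[-0.0029,0,0],-1.15,0.008],
  [[-0.0029,0,0],-1.1,0.008],
  [[-0.0029,0.0001,0],-1.05,0.008],
  [[-0.0029,0,0],-1,0.008],
  [[-0.0029,0,0],-0.95,0.008],
  [[-0.0029,0.0001,0],-0.9,0.008],
  [[0,0,0],0,0.008],
  [[0,0,0],0,0.008],
])

```text
time_s: 14.87
ee_pos: [0.4335, -0.0628, 0.1384]
eef_rot: [-3.142, -0.0, 1.675]
force: [-0.3, -0.4, -2.0]
grip_width: 0.0139
grip_force: 25.0
```

```bash
python3 s.py;python3 path.py "3,9"
```

```text
t 14.87 S 0.0765 -0.0841 z 0.1384 head 44.56 F tool [-0.34 -0.34  2.05] M tool [ 0.05 -0.1  -0.04] th 42.3
s 88.5 outward err mm 0.05 yaw err -0.12
[[[-0.0028, 0.0001, 0.0], np.float64(-1.0)], [[-0.0028, 0.0, 0.0], np.float64(-0.85)], [[-0.0029, 0.0, 0.0], np.float64(-0.83)], [[-0.0028, 0.0001, 0.0], np.float64(-0.82)], [[-0.0028, -0.0, 0.0], np.float64(-0.81)], [[-0.0029, -0.0, 0.0], np.float64(-0.8)], [[-0.0028, 0.0, 0.0], np.float64(-0.79)], [[-0.0029, 0.0, 0.0], np.float64(-0.79)], [[-0.0028, 0.0001, 0.0], np.float64(-0.79)]]
end [ 4.380000e-01 -8.790000e-02  1.384000e-01  1.034442e+02]
```

Request:
jog_arm([
  [[-0.0029,0.0001,0],-0.95,0.008],
  [[-0.0029,0,0],-0.85,0.008],
  [[-0.0028,0,0],-0.85,0.008],
  [[-0.0028,0.0001,0],-0.8,0.008],
  [[-0.0028,0,0],-0.8,0.008],
  [[-0.0028,0,0],-0.8,0.008],
  [[0,0,0],0,0.008],
  [[0,0,0],0,0.008],
])

```text
time_s: 15.53
ee_pos: [0.4361, -0.0796, 0.1384]
eef_rot: [-3.142, -0.0, 1.763]
force: [0.4, 1.0, -2.5]
grip_width: 0.0137
grip_force: 25.0
```

```bash
python3 s.py;python3 path.py "3,9"
```

```text
t 15.53 S 0.0881 -0.0716 z 0.1384 head 49.63 F tool [0.85 0.61 2.5 ] M tool [ 0.04 -0.02 -0.02] th 50.9
s 106.5 outward err mm 0.02 yaw err -0.04
[[[-0.0028, 0.0, 0.0], np.float64(-0.84)], [[-0.0028, 0.0001, 0.0], np.float64(-0.79)], [[-0.0029, -0.0, 0.0], np.float64(-0.79)], [[-0.0028, 0.0, 0.0], np.float64(-0.79)], [[-0.0029, 0.0, 0.0], np.float64(-0.8)], [[-0.0028, 0.0, 0.0], np.float64(-0.84)], [[-0.0029, 0.0001, 0.0], np.float64(-0.88)], [[-0.0029, -0.0, 0.0], np.float64(-0.93)], [[-0.0029, -0.0, 0.0], np.float64(-1.0)]]
end [ 4.426000e-01 -1.045000e-01  1.384000e-01  1.086896e+02]
```

Request:
jog_arm([
  [[-0.0028,0.0001,0],-0.85,0.008],
  [[-0.0028,0.0001,0],-0.8,0.008],
  [[-0.0029,0,0],-0.8,0.008],
  [[-0.0028,0,0],-0.8,0.008],
  [[-0.0029,0,0],-0.8,0.008],
  [[-0.0028,0,0],-0.85,0.008],
  [[0,0,0],0,0.008],
  [[0,0,0],0,0.008],
])

```text
time_s: 16.2
ee_pos: [0.4401, -0.0961, 0.1384]
eef_rot: [-3.141, -0.0, 1.849]
force: [-0.1, -0.6, -2.5]
grip_width: 0.0138
grip_force: 25.0
```

```bash
python3 s.py;python3 path.py "3,9"
```

```text
t 16.2 S 0.0984 -0.0582 z 0.1384 head 54.54 F tool [-0.55 -0.31  2.52] M tool [ 0.01 -0.04  0.02] th 59.4
s 124.5 outward err mm -0.07 yaw err 0.06
[[[-0.0029, -0.0001, 0.0], np.float64(-0.82)], [[-0.0029, 0.0001, 0.0], np.float64(-0.93)], [[-0.0029, -0.0, 0.0], np.float64(-1.0)], [[-0.0029, -0.0, 0.0], np.float64(-1.08)], [[-0.0029, -0.0, 0.0], np.float64(-1.17)], [[-0.003, 0.0, 0.0], np.float64(-1.26)], [[-0.0029, 0.0, 0.0], np.float64(-1.36)], [[-0.003, 0.0001, 0.0], np.float64(-1.45)], [[-0.0029, -0.0, 0.0], np.float64(-1.54)]]
end [  0.4492  -0.1208   0.1384 116.5458]
```

Request:
jog_arm([
  [[-0.0029,0,0],-0.85,0.008],
  [[-0.0029,0,0],-0.95,0.008],
  [[-0.0029,0,0],-1,0.008],
  [[-0.0029,0,0],-1.1,0.008],
  [[-0.0029,0,0],-1.15,0.008],
  [[-0.003,0,0],-1.25,0.008],
  [[0,0,0],0,0.008],
  [[0,0,0],0,0.008],
])

```text
time_s: 16.87
ee_pos: [0.4457, -0.1128, 0.1384]
eef_rot: [-3.142, -0.0, 1.959]
force: [-0.7, -0.7, -2.4]
grip_width: 0.0138
grip_force: 25.0
```

```bash
python3 s.py;python3 path.py "3,9"
```

```text
t 16.87 S 0.108 -0.0434 z 0.1384 head 60.83 F tool [-0.38 -0.93  2.36] M tool [ 0.04 -0.05  0.02] th 68.1
s 142.5 outward err mm -0.03 yaw err 0.03
[[[-0.0028, -0.0, 0.0], np.float64(-1.32)], [[-0.003, 0.0, 0.0], np.float64(-1.45)], [[-0.003, 0.0, 0.0], np.float64(-1.54)], [[-0.0029, 0.0001, 0.0], np.float64(-1.63)], [[-0.003, -0.0, 0.0], np.float64(-1.69)], [[-0.003, 0.0, 0.0], np.float64(-1.76)], [[-0.003, 0.0001, 0.0], np.float64(-1.79)], [[-0.003, 0.0, 0.0], np.float64(-1.83)], [[-0.003, 0.0001, 0.0], np.float64(-1.85)]]
end [  0.4586  -0.136    0.1384 127.0886]
```

Request:
jog_arm([
  [[-0.0029,0,0],-1.35,0.008],
  [[-0.003,0,0],-1.45,0.008],
  [[-0.003,0,0],-1.55,0.008],
  [[-0.0029,0,0],-1.6,0.008],
  [[-0.003,0,0],-1.7,0.008],
  [[-0.003,0,0],-1.75,0.008],
  [[0,0,0],0,0.008],
  [[0,0,0],0,0.008],
])

```text
time_s: 17.53
ee_pos: [0.4534, -0.1285, 0.1384]
eef_rot: [-3.142, -0.0, 2.122]
force: [-0.3, -0.6, -1.8]
grip_width: 0.0139
grip_force: 25.0
```

```bash
python3 s.py;python3 path.py "3,9"
```

```text
t 17.53 S 0.1155 -0.0276 z 0.1384 head 70.18 F tool [-0.3  -0.59  1.79] M tool [ 0.07  0.04 -0.02] th 76.6
s 160.25 outward err mm 0.07 yaw err 0.11
[[[-0.0029, 0.0001, 0.0], np.float64(-1.68)], [[-0.003, 0.0, 0.0], np.float64(-1.83)], [[-0.003, 0.0001, 0.0], np.float64(-1.85)], [[-0.003, 0.0, 0.0], np.float64(-1.85)], [[-0.003, 0.0001, 0.0], np.float64(-1.85)], [[-0.003, 0.0, 0.0], np.float64(-1.8)], [[-0.003, 0.0001, 0.0], np.float64(-1.62)], [[-0.003, 0.0001, 0.0], np.float64(-1.43)], [[-0.0031, 0.0, 0.0], np.float64(-1.24)]]
end [  0.4706  -0.1492   0.1384 136.7301]
```

Request:
jog_arm([
  [[-0.0029,0.0001,0],-1.75,0.008],
  [[-0.003,0,0],-1.85,0.008],
  [[-0.003,0.0001,0],-1.85,0.008],
  [[-0.003,0,0],-1.85,0.008],
  [[-0.003,0.0001,0],-1.85,0.008],
  [[-0.003,0,0],-1.8,0.008],
  [[0,0,0],0,0.008],
  [[0,0,0],0,0.008],
])

```text
time_s: 18.2
ee_pos: [0.4641, -0.1427, 0.1384]
eef_rot: [-3.142, -0.0, 2.313]
force: [-0.8, -0.9, -1.9]
grip_width: 0.0139
grip_force: 25.0
```

```bash
python3 s.py;python3 path.py "3,9"
```

```text
t 18.2 S 0.1198 -0.0104 z 0.1384 head 81.1 F tool [-0.17 -1.18  1.9 ] M tool [ 0.02 -0.04  0.03] th 85.1
s 178.25 outward err mm 0.0 yaw err 0.06
[[[-0.0031, 0.0001, 0.0], np.float64(-1.56)], [[-0.003, 0.0, 0.0], np.float64(-1.43)], [[-0.0031, 0.0001, 0.0], np.float64(-1.24)], [[-0.003, 0.0001, 0.0], np.float64(-1.06)], [[-0.003, 0.0001, 0.0], np.float64(-0.86)], [[-0.003, -0.0, 0.0], np.float64(-0.68)], [[-0.003, 0.0, 0.0], np.float64(-0.48)], [[-0.003, 0.0, 0.0], np.float64(-0.33)], [[-0.003, 0.0, 0.0], np.float64(-0.3)]]
end [ 4.843000e-01 -1.609000e-01  1.384000e-01  1.404377e+02]
```

Request:
jog_arm([
  [[-0.003,0.0001,0],-1.6,0.008],
  [[-0.003,0,0],-1.45,0.008],
  [[-0.003,0.0001,0],-1.3,0.008],
  [[-0.003,0.0001,0],-1.1,0.008],
  [[-0.003,0,0],-1,0.008],
  [[0,0,0],0,0.008],
  [[0,0,0],0,0.008],
])

```text
time_s: 18.78
ee_pos: [0.4752, -0.1532, 0.1383]
eef_rot: [-3.142, -0.0, 2.426]
force: [0.6, -0.2, -2.1]
grip_width: 0.0138
grip_force: 25.0
```

```bash
python3 s.py;python3 path.py "2.5,9"
```

```text
t 18.78 S 0.1211 0.0048 z 0.1383 head 87.62 F tool [-0.58  0.28  2.07] M tool [ 0.04 -0.   -0.02] th 92.3
s 193.25 outward err mm 0.03 yaw err 0.37
[[[-0.0025, 0.0, 0.0], np.float64(-0.21)], [[-0.0025, 0.0001, 0.0], np.float64(-0.44)], [[-0.0025, -0.0, 0.0], np.float64(-0.32)], [[-0.0025, -0.0, 0.0], np.float64(-0.25)], [[-0.0025, -0.0, 0.0], np.float64(-0.25)], [[-0.0025, -0.0, 0.0], np.float64(-0.24)], [[-0.0025, -0.0, 0.0], np.float64(-0.23)], [[-0.0025, 0.0, 0.0], np.float64(-0.22)], [[-0.0025, 0.0, 0.0], np.float64(-0.22)]]
end [ 4.92500e-01 -1.67500e-01  1.38300e-01  1.41396e+02]
```

Request:
jog_arm([
  [[-0.0025,0,0],-0.7,0.008],
  [[-0.0025,0,0],-0.6,0.008],
  [[-0.0025,0,0],-0.5,0.008],
  [[-0.0025,0,0],-0.3,0.008],
  [[0,0,0],0,0.008],
  [[0,0,0],0,0.008],
])

```text
time_s: 19.28
ee_pos: [0.4829, -0.1596, 0.1384]
eef_rot: [-3.142, -0.0, 2.463]
force: [0.4, 0.0, -2.4]
grip_width: 0.0138
grip_force: 25.0
```

```bash
python3 s.py
```

```text
t 19.28 S 0.1214 0.0149 z 0.1384 head 89.74 F tool [-0.32  0.27  2.4 ] M tool [ 0.05  0.03 -0.02] th 97.0
```

Request:
jog_arm([
  [[-0.002,0,0],-0.1,0.008],
  [[-0.002,0,0],-0.1,0.008],
  [[-0.001,0,0],0,0.008],
  [[0,0,0],0,0.008],
])

```text
time_s: 19.62
ee_pos: [0.4865, -0.1619, 0.1381]
eef_rot: [3.141, -0.002, 2.467]
force: [-1.2, 5.4, -3.1]
grip_width: 0.0137
grip_force: 25.0
```

Request:
jog_arm([
  [[-0.002,0,0],0,0.008],
  [[-0.0015,0,0],0,0.008],
  [[-0.0005,0,0],0,0.008],
  [[0,0,0],0,0.008],
])

```text
time_s: 19.95
ee_pos: [0.4903, -0.1648, 0.1385]
eef_rot: [3.141, 0.0, 2.467]
force: [3.2, 3.7, -4.2]
grip_width: 0.0141
grip_force: 25.0
```

```bash
python3 s.py
```

```text
t 19.95 S 0.1208 0.0239 z 0.1385 head 89.96 F tool [-0.18  4.89  4.16] M tool [-1.08  0.05  0.02] th 101.2
```

Request:
jog_arm([
  [[-0.0015,0,0],0,0.008],
  [[-0.0015,0,0],0,0.008],
  [[0,0,0],0,0.008],
])

```text
time_s: 20.2
ee_pos: [0.4929, -0.1676, 0.1388]
eef_rot: [3.141, 0.002, 2.467]
force: [5.7, -1.8, -3.2]
grip_width: 0.0139
grip_force: 25.0
```

Request:
jog_arm([
  [[-0.0015,0,0],0,0.008],
  [[-0.0015,0,0],0,0.008],
  [[0,0,0],0,0.008],
])

```text
time_s: 20.45
ee_pos: [0.4944, -0.1693, 0.1383]
eef_rot: [-3.141, -0.0, 2.467]
force: [0.2, 0.5, -1.9]
grip_width: 0.0137
grip_force: 25.0
```

```bash
python3 s.py
```

```text
t 20.45 S 0.1218 0.0299 z 0.1383 head 89.94 F tool [0.17 0.48 1.86] M tool [ 0.01 -0.04 -0.01] th 103.8
```

Request:
jog_arm([
  [[-0.001,0,0],0,0.008],
  [[0,0,0],0,0.008],
  [[0,0,0],0,0.008],
])

```text
time_s: 20.7
ee_pos: [0.4952, -0.1696, 0.1384]
eef_rot: [-3.141, -0.0, 2.467]
force: [-0.8, 0.3, -2.0]
grip_width: 0.0139
grip_force: 25.0
```

```bash
python3 s.py; python3 -c "
from h import *
p=camera('scene');save(p,'dock',(200,150,320,240),6);save(camera('top'),'dockt',(215,140,335,230),6)"
```

```text
t 20.7 S 0.1215 0.0307 z 0.1384 head 89.94 F tool [ 0.81 -0.27  2.02] M tool [-0.01  0.02 -0.04] th 104.2
```

View pics/dock.png

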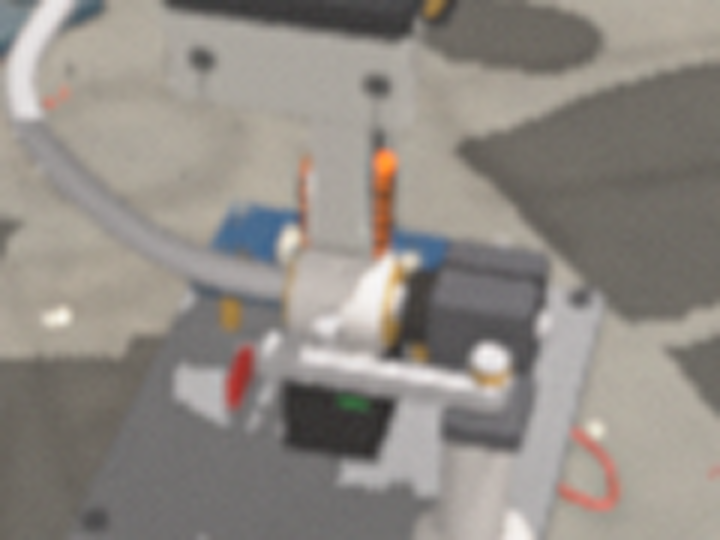

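Request:
jog_arm([
  [[0.001,0,0],0,0.008],
  [[0.001,0,0],0,0.008],
  [[0.001,0,0],0,0.008],
  [[0,0,0],0,0.008],
])

```text
time_s: 21.13
ee_pos: [0.4932, -0.1678, 0.1386]
eef_rot: [3.141, 0.001, 2.467]
force: [2.1, -0.7, -2.8]
grip_width: 0.0135
grip_force: 25.0
```

Request:
jog_arm([
  [[0.0005,0,0],0,0.008],
  [[0.0005,0,0],0,0.008],
  [[0,0,0],0,0.008],
])

```text
time_s: 21.38
ee_pos: [0.4929, -0.1675, 0.1388]
eef_rot: [3.141, 0.002, 2.467]
force: [5.4, -4.0, -4.1]
grip_width: 0.014
grip_force: 25.0
```

```bash
python3 s.py
```

```text
t 21.38 S 0.1213 0.0276 z 0.1388 head 89.96 F tool [-6.77  0.26  4.06] M tool [-0.07 -1.55 -0.21] th 102.8
```

Request:
jog_arm([
  [[-0.001,0,0],0,0.008],
  [[-0.001,0,0],0,0.008],
  [[-0.001,0,0],0,0.008],
  [[-0.001,0,0],0,0.008],
  [[0,0,0],0,0.008],
  [[0,0,0],0,0.008],
])

```text
time_s: 21.88
ee_pos: [0.4952, -0.1695, 0.1383]
eef_rot: [-3.141, -0.0, 2.467]
force: [0.3, 0.5, -3.5]
grip_width: 0.0138
grip_force: 25.0
```

```bash
python3 s.py
```

```text
t 21.88 S 0.1214 0.0307 z 0.1383 head 89.95 F tool [0.07 0.55 3.48] M tool [ 0.02 -0.04 -0.06] th 104.2
```

Latched: the pull-back met the hook after about 3 mm. Carriage is back home, so I'll release and withdraw.

Request:
jog_arm([
  [[0,0,0],0,0.016],
  [[0,0,0],0,0.02],
  [[0,0,0],0,0.03],
  [[0,0,0],0,0.04],
  [[0,0,0],0,0.04],
  [[0,0,0],0,0.04],
  [[0,0,0],0,0.04],
])

```text
time_s: 22.47
ee_pos: [0.4953, -0.1696, 0.1385]
eef_rot: [3.142, 0.0, 2.467]
force: [0.9, 0.0, 0.1]
grip_width: 0.0396
grip_force: 0.0
```

Request:
jog_arm([
  [[0,0,-0.004],0,0.04],
  [[0,0,-0.01],0,0.04],
  [[0,0,-0.02],0,0.04],
  [[0,0,-0.03],0,0.04],
  [[0,0,-0.03],0,0.04],
  [[0,0,-0.03],0,0.04],
  [[0,0,-0.01],0,0.04],
  [[0,0,0],0,0.04],
  [[0,0,0],0,0.04],
])

```text
time_s: 23.22
ee_pos: [0.4952, -0.1695, 0.2721]
eef_rot: [-3.142, 0.0, 2.467]
force: [0.0, -0.3, -0.4]
grip_width: 0.04
grip_force: 0.0
```

```bash
python3 s.py; python3 -c "
from h import *
p=camera('scene');save(p,'fin',(150,100,350,250),4);q=camera('top')
for a in (p,q):
  for l,z in (('carriage_grip',.152),('carriage_bore',.115),('dock_seat',.115),('rail_tip',.115)):
    print(l,[(round(x['p'],2),deproj(a,x['at']).round(4),onplane(a,x['at'],z).round(4)) for x in spot_point(l,a)[:1]])"
```

```text
t 23.22 S 0.1215 0.0306 z 0.2721 head 89.95 F tool [-0.2  -0.24  0.37] M tool [ 0.07 -0.03  0.01] th 104.2
carriage_grip [(0.6, array([ 0.4909, -0.1744,  0.1552]), array([ 0.4929, -0.1703,  0.152 ]))]
carriage_bore [(0.83, array([ 0.4888, -0.1775,  0.124 ]), array([ 0.4939, -0.167 ,  0.115 ]))]
dock_seat [(0.84, array([ 0.4941, -0.1778,  0.1276]), array([ 0.5015, -0.1629,  0.115 ]))]
rail_tip [(0.87, array([0.5391, 0.2074, 0.0078]), array([0.4811, 0.0365, 0.115 ]))]
carriage_grip [(0.54, array([ 0.4488, -0.1803,  0.4579]), array([ 0.5011, -0.1732,  0.152 ]))]
carriage_bore [(0.68, array([ 0.4218, -0.1832,  0.5856]), array([ 0.4967, -0.1721,  0.115 ]))]
dock_seat [(0.73, array([ 0.4435, -0.1794,  0.4555]), array([ 0.4982, -0.171 ,  0.115 ]))]
rail_tip []
```

View pics/fin.png

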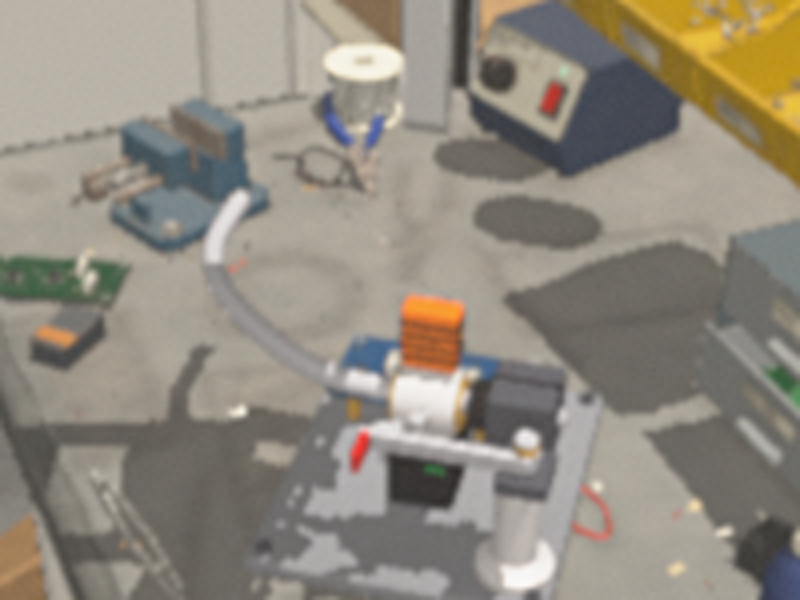

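The carriage stands upright in the dock against the buffer, with its tab at about (432,333). The latch arm lies shut from (365,440) to (525,450), and the fingers are clear.

```bash
python3 -c "
from station import *
print(hand_in())"
```

```text
the job is handed in; nothing more can be done
None
```

The camera carriage is home in the dock and released, with the latch shut behind its pin (a gentle pull-back was stopped after about 3 mm); the job is handed in at about 23 s, and no force reading went above about 8 N.

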